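# Unlatch and open the amplifier gate at the nurse station

## Robot

A 6-joint arm with a two-finger parallel gripper is mounted at the origin on the work surface. World frame = base frame: x ahead of the robot, y to its left, z up, the work surface at z = 0. Lengths are in m, angles in degrees, forces in N, time in s.
With the tool pointing down it reaches from about 0.35 to 0.85 m from the base axis. Payload 8.1 kg.
Tool frame: the origin (TCP) lies midway between the tips of the shut fingers; the grasp point (between the pads) lies 19 mm behind it; z points along the fingers, y is the line along which they close (so a half turn about z gives the same grasp; the last joint's range is limited). The gripper opens to 93 mm and grips with 3 to 60 N. Pads are 15 mm wide; open, the fingers measure 128 mm over their backs; the gripper's body (75 mm by 188 mm) begins 65 mm behind the grasp point.
Start: joints at [-75.596, 7.471, 85.268, -0, 87.261, -4.893], TCP at [0.198, -0.566, 0.219] pointing down, gripper open.
Joint ranges: [-169.43, 169.43], [-51.17, 129.36], [1.28, 143.12], [-76.62, 256.62], [0, 156.53], [-152.29, 152.29]. Speed limits (degrees/s): [136.94, 136.94, 159.86, 180, 180, 180].

## Interface

Orientations are given as [roll, pitch, yaw] about the fixed x, y, z axes, in that order (R = Rz(yaw) Ry(pitch) Rx(roll)).
In Python, from plant import read_state, optics, job gives the robot as it stands.
- The arm moves only by the tool step_arm, never from a script. Its argument "motion" is a list of rows, each an object with "travel": the shift along the world's x, y, z in units of 300 mm (1.0 is 300 mm), a list of three; "twist": the turn, a rotation vector about the world's x, y, z in units of 30 degrees (1.0 is 30 degrees), a list of three. A call has 1 to 10 rows; each row shifts and turns the commanded pose from where the row before left it; what a row does not reach is not made up. A row lasts 1/8 s, in which the tool goes at most 62.5 mm and 10.7 degrees, less where a joint would pass 70% of its speed; a pose out of reach is approached as far as the arm can. A call with a number of a shift or a turn outside -1 to 1 is refused whole. A call with a gripper value outside its range is refused whole. "fingers" is the finger opening in mm, from 0 to 93, set as the call begins (left out, the last holds). The fingers move at their own pace and stop on an object; "force" is the grip in N (left out, the last holds). Time passes only in rows, so rows that do not move let the fingers close. It gives the time, the measured TCP pose, the force, the opening and the grip force at its end, in the units of the state.
- read_state(): the state, without advancing time (a new reading comes with each control period).
- optics.camera(name): name is "scene" or "side" or "wrist"; returns a dict with "img" (480x640x3 uint8, blue, green, red), "range_z" (480x640 float32, m along the optical axis (not along the pixel's ray), 0 where there is no reading), "camera_matrix" (3x3 intrinsics, pixels), "rvec" (rotation vector, rad) and "tvec" (3), from world to camera coordinates, as OpenCV has them. Camera axes: x right, y down, z forward; pixel columns grow to the right and rows downward; lengths in m; the calibration is good to about 2 mm. A picture is of the moment at which its call begins.
- job.hand_in(): hands the job in; it is judged then, once.
The state is a dict: "time": time; "q": joint angles; "qvel": joint speeds; "joint_torque": joint torques, N m; "tool_pos": TCP position; "tcp_rot": TCP orientation; "ft_force": force on the tool from outside, world axes, zero at the start; "moment": the same for the moment, N m; "finger_gap": finger opening in m; "finger_force": force on a finger pad.
Only numpy, scipy, OpenCV 4.12 (cv2) and the standard library are available. Lean on these libraries where they do the work, as an engineer would, in place of code of your own. Each camera call takes 0.05 s, during which the arm holds its last target. There are 200 camera calls.

## Task

Open the little blue gate in front of the paging amplifier: by its red knob, gently lift the gravity latch bar over the lip of the yellow keeper, without forcing it against the keeper's lip or hood, swing the gate open towards you to about 60 degrees, then let the bar drop back level on its pin and leave it. Do not disturb the bottle, microphone and pen cup standing around.

Things in the scene. Friction and masses are not known exactly. Their poses are not given: they have to be found in the camera images.
- bay: White steel guard round a black amplifier, 290 deep x 320 wide x 166 mm high, fixed on the counter. Origin: centre of its underside, on the table. Its x axis points from the gate into the bay (away from the robot), y to the hinge side, z up; the closed gate lies along y. Amplifier top 107 mm above the table.
- gate_hinge (a point): Point on the gate's vertical hinge axis, 145 mm above the table, at bay-frame (-130, +125, 145) mm. Axes as the bay's while closed; they turn with the gate. The closed gate runs from here 243 mm along bay -y: blue frame 14 mm thick, clear panel, top edge 165 mm above the table.
- gate (a joint): Opening angle of the gate, rad: 0 closed, grows as its free (-y) end swings towards the robot (bay -x), i.e. clockwise from above; stop at 1.6. Light friction (about 0.2 N m) keeps it where it is left; the latched bar allows it some 0.015 rad of play.
- knob (a point): Centre of the red knob of the latch bar: upright cylinder 18 mm diameter, 34 mm tall, on an 8 mm stem, 200 mm above the table with the bar level, 18 mm clear of the gate's top edge. Bay-frame offset from gate_hinge (gate closed) (-22, -190, +55) mm. Axes turn with the bar.
- bar_pivot (a point): Pivot of the latch bar on the gate's front; its axis is normal to the gate. At the height of gate_hinge, and from the knob's centre 140 mm along the gate towards the hinge and 55 mm down. Axes turn with the gate.
- bar_end (a point): Underside of the latch bar where it crosses the keeper, 220 mm from the pivot (the bar ends 15 mm beyond), 137 mm above the table with the bar level. The bar clears the lip over only about 0.025 rad of lift before it meets the hood above; that free range lies anywhere between 0.04 and 0.25 rad, to be found by feel.
- latch_bar (a joint): Lift angle of the steel latch bar, rad: 0 level on its rest pin, grows as its free (-y) end rises, stop at 0.6. Bar 10 mm thick, 16 mm high, about 0.26 kg; it falls by its weight; lifting it at the knob takes 2 to 3 N.
- keeper: White post, 22 x 30 mm, top 237 mm above the table, with a yellow C-shaped head open to the front (bay -x): an 8 mm thick lip 4 mm in front of the bar and a hood. Lip top 8 to 46 mm above the resting bar's underside (head clamped at an unknown height), hood underside always 25 mm above the lip top. Gate open 0.12 rad: bar is past both. Stiff: keep below 20 N. Origin: on bar_end's rest place.
- sanitiser: Clear hand sanitiser bottle, blue cap, 56 mm diameter, 140 mm tall, loose, standing in front of the hinge side: a gate opened beyond about 1.35 rad would hit it. Origin: centre of its underside.
- page_mic: Gooseneck paging microphone on a dark wooden base 150 x 110 x 35 mm, 245 mm tall, loose, beside the bay on the hinge side. Origin: centre of the underside of its base.
- pen_cup: Green plastic pen cup, 76 mm across, 95 mm tall, loose, on the keeper side in front. Origin: centre of its underside.

How it is judged:
By the outcome, as a careful person would: the job done as asked, in the order asked, and still so for the second after the job is handed in, with the robot touching nothing.
It also fails if it takes over 67 s, if anything falls off the work surface, if the arm or the gripper's body presses on something with over 40 N, if the wrist force passes 120 N, or if a joint passes its speed limit or range.

## Working session

There is one attempt and no reset: what is moved stays moved. The work goes in short steps, Python scripts to look and compute and a tool call to move; the robot and the scene stay as the last step left them, time stands still between calls to the robot, and variables do not carry over. Pictures are saved under pics/ and viewed, at most 10 in all, crops included, and the job is handed in when it is done.

Besides the shell and the picture viewer there is one more tool, called in YAML: its name, and indented under it one key for each argument. step_arm: Moves the arm, as the interface text tells. Its arguments: {"type":"object","properties":{"motion":{"type":"array"},"fingers":{"type":"number"},"force":{"type":"number"}},"required":["motion"]}

```bash
mkdir -p pics; cat > h.py <<'E'
import numpy as np,cv2
from plant import read_state,optics,job
def pts(c):
    z=c["range_z"];K=c["camera_matrix"];R=cv2.Rodrigues(np.array(c["rvec"],float))[0];t=np.array(c["tvec"],float).ravel()
    v,u=np.mgrid[:480,:640];P=np.stack([(u-K[0,2])/K[0,0]*z,(v-K[1,2])/K[1,1]*z,z],-1)
    P=(P-t)@R;P[z==0]=np.nan;return P
E
python3 - <<'E'
from h import *
s=read_state();print({k:np.round(v,3) for k,v in s.items()})
for n in("scene","side"):
    c=optics.camera(n);cv2.imwrite(f"pics/{n}0.png",c["img"]);np.savez(f"{n}0.npz",P=pts(c),**{k:np.array(c[k]) for k in c})
    P=pts(c);hsv=cv2.cvtColor(c["img"],cv2.COLOR_BGR2HSV)
    R=cv2.Rodrigues(np.array(c["rvec"],float))[0];print(n,"campos",-R.T@np.ravel(c["tvec"]))
    for nm,lo,hi in(("red",(0,120,60),(8,255,255)),("red2",(172,120,60),(180,255,255)),("yel",(20,120,80),(35,255,255)),("blue",(100,120,60),(125,255,255)),("grn",(40,80,40),(85,255,255))):
        m=cv2.inRange(hsv,lo,hi);k,l,st,ce=cv2.connectedComponentsWithStats(m)
        for i in range(1,k):
            if st[i,4]>40:
                q=P[l==i];q=q[~np.isnan(q[:,0])]
                print(nm,st[i],ce[i].round(1),np.median(q,0).round(3) if len(q) else "",q.min(0).round(3) if len(q) else "",q.max(0).round(3) if len(q) else "")
E
```

```text
{'time': np.float64(0.0), 'q': array([-7.5597e+01,  7.5130e+00,  8.5329e+01, -2.0000e-03,  8.7262e+01,
       -4.8940e+00]), 'qvel': array([-0.008, -0.   , -0.005, -0.011, -0.024, -0.056]), 'joint_torque': array([ 2.0000e-03, -5.5984e+01, -4.9176e+01,  7.7000e-02,  3.5000e-02,
       -0.0000e+00]), 'tool_pos': array([ 0.198, -0.566,  0.218]), 'tcp_rot': array([-1.79896e+02, -7.00000e-03,  1.92970e+01]), 'ft_force': array([-0.271,  0.128, -0.315]), 'moment': array([-0.006,  0.005, -0.05 ]), 'finger_force': np.float64(0.0), 'finger_gap': np.float64(0.093)}
scene campos [1.19988013 0.48662265 0.96792161]
red [284 199   8  17 125] [287.6 206.9] [ 0.634 -0.056  0.209] [ 0.466 -0.228  0.001] [ 0.64  -0.049  0.22 ]
yel [220   1  28   5  58] [233.2   3.1] [ 0.229 -0.589  0.331] [ 0.215 -0.624  0.326] [ 0.248 -0.551  0.337]
yel [255 179  11  27 110] [259.2 190.4] [ 0.627 -0.136  0.203] [ 0.457 -0.319 -0.001] [ 0.654 -0.123  0.231]
yel [259 196   9  14  81] [263.3 202. ] [ 0.621 -0.139  0.162] [ 0.488 -0.286 -0.001] [ 0.624 -0.131  0.173]
blue [ 159    0   64   47 2064] [193.1  19.3] [ 0.027 -
[... 1023 characters left out ...]
4  0.099]
side campos [0.57049051 0.88208813 1.06901644]
red [323 184   8  16  93] [326.  191.2] [ 0.628 -0.055  0.209] [ 0.62  -0.309 -0.005] [ 0.635 -0.049  0.219]
yel [319 164  17  23 147] [325.6 170.3] [ 0.637 -0.136  0.202] [ 0.616 -0.389 -0.005] [ 0.658 -0.128  0.208]
yel [331 176   4  23  53] [332.5 185.9] [ 0.618 -0.135  0.158] [ 0.615 -0.15   0.114] [ 0.622 -0.129  0.175]
blue [310 189  10  70 400] [314.8 223.2] [ 0.647 -0.009  0.164] [ 0.64  -0.11   0.035] [0.656 0.104 0.17 ]
blue [405 303  12  13 128] [410.2 308.6] [0.442 0.19  0.139] [0.43  0.176 0.127] [0.452 0.2   0.143]
grn [354 155  29  43 964] [366.9 174.4] [ 0.536 -0.273  0.067] [ 0.493 -0.434 -0.001] [ 0.572 -0.255  0.1  ]
```

```bash
python3 - <<'E'
from h import *
for n in("scene","side"):
    d=np.load(n+"0.npz");P=d["P"];hsv=cv2.cvtColor(d["img"],cv2.COLOR_BGR2HSV)
    m=(cv2.inRange(hsv,(100,120,60),(125,255,255))>0)&(abs(P[...,2]-.166)<.006)&(P[...,0]>.6)&(P[...,0]<.7)
    q=P[m];vx,vy,x0,y0=cv2.fitLine(q[:,:2].astype(np.float32),cv2.DIST_HUBER,0,.01,.01).ravel()
    a=np.degrees(np.arctan2(-vx,vy)*1) if vy>0 else np.degrees(np.arctan2(vx,-vy));print(n,"gate",len(q),"yaw",a,x0,y0,q.min(0),q.max(0))
    m=((cv2.inRange(hsv,(0,110,60),(8,255,255)))>0)&(P[...,2]>.17)&(abs(P[...,0]-.63)<.04)
    q=P[m];t=q[q[:,2]>.213];print("knob",q.mean(0),"top",len(t),t.mean(0),t.min(0),t.max(0))
    m=((cv2.inRange(hsv,(20,110,60),(35,255,255)))>0)&(P[...,2]>.1)&(abs(P[...,0]-.63)<.05)
    q=P[m];print("yel z hist",np.histogram(q[:,2],np.arange(.11,.24,.006)))
    im=d["img"][140:300,210:450] if n=="scene" else d["img"][130:330,270:450]
    cv2.imwrite(f"pics/{n}c.png",cv2.resize(im,None,fx=3,fy=3,interpolation=cv2.INTER_CUBIC))
E
```

```text
scene gate 625 yaw 1.6535519 0.6500641 0.011113326 [ 0.63942637 -0.11185008  0.16003297] [0.66042806 0.12327292 0.16893672]
knob [ 0.63284754 -0.05673609  0.20599902] top 50 [ 0.63026091 -0.05837775  0.21641682] [ 0.61927019 -0.06742599  0.21301016] [ 0.63990596 -0.04935492  0.22018609]
yel z hist (array([ 4,  5,  1,  1,  3,  4, 11, 12, 19, 21, 14,  0,  3,  4,  8, 74,  4,
        0,  0,  3,  1]), array([0.11 , 0.116, 0.122, 0.128, 0.134, 0.14 , 0.146, 0.152, 0.158,
       0.164, 0.17 , 0.176, 0.182, 0.188, 0.194, 0.2  , 0.206, 0.212,
       0.218, 0.224, 0.23 , 0.236]))
side gate 354 yaw 2.0457757 0.6475585 -0.0021842483 [ 0.64017803 -0.11001019  0.16008743] [0.65644231 0.10415023 0.16993638]
knob [ 0.62844047 -0.0530423   0.20697707] top 35 [ 0.62931132 -0.05060165  0.2162786 ] [ 0.62155413 -0.06895835  0.21356453] [0.65982969 0.24760699 0.21907917]
yel z hist (array([ 1,  3,  5,  6,  4,  3,  1,  7, 10, 18, 16,  6,  8,  4, 23, 79, 10,
        0,  0,  0,  0]), array([0.11 , 0.116, 0.122, 0.128, 0.134, 0.14 , 0.146, 0.152, 0.158,
       0.164, 0.17 , 0.176, 0.182, 0.188, 0.194, 0.2  , 0.206, 0.212,
       0.218, 0.224, 0.23 , 0.236]))
```

View pics/scenec.png

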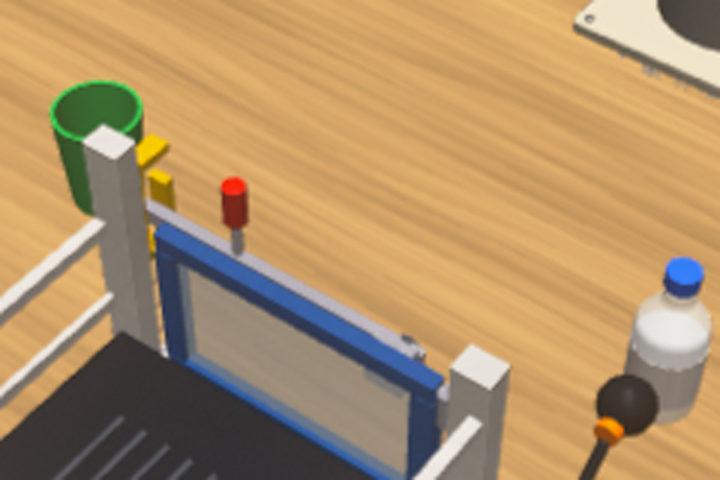

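View pics/sidec.png

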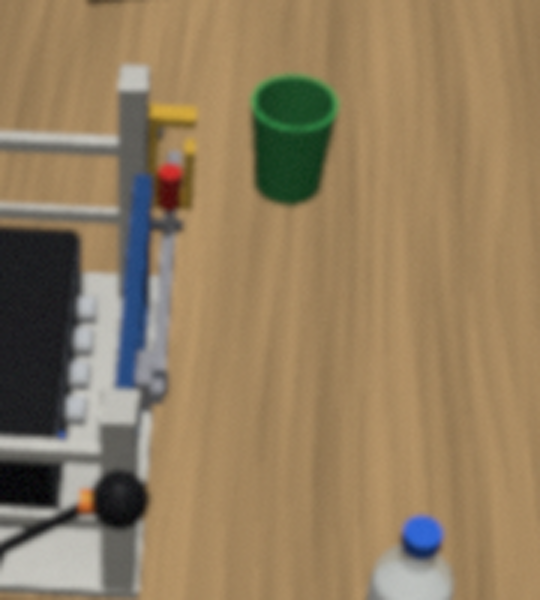

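step_arm:
  motion:
    - {"travel": [0.1, 0.12, 0.09], "twist": [0, 0, 0.3]}
    - {"travel": [0.1, 0.12, 0.09], "twist": [0, 0, 0.3]}
    - {"travel": [0.1, 0.12, 0.09], "twist": [0, 0, 0.3]}
    - {"travel": [0.12, 0.14, 0], "twist": [0, 0, 0.3]}
    - {"travel": [0.12, 0.14, 0], "twist": [0, 0, 0.3]}
    - {"travel": [0.12, 0.14, 0], "twist": [0, 0, 0.3]}
    - {"travel": [0.12, 0.14, 0], "twist": [0, 0, 0.3]}
    - {"travel": [0.12, 0.14, 0], "twist": [0, 0, 0.3]}
    - {"travel": [0.12, 0.14, 0]}
    - {"travel": [0.12, 0.14, 0]}
  fingers: 60
  force: 10

```text
validation failed for argument at $.mo...
```

step_arm:
  motion:
    - {"travel": [0.1, 0.12, 0.09], "twist": [0, 0, 0.3]}
    - {"travel": [0.1, 0.12, 0.09], "twist": [0, 0, 0.3]}
    - {"travel": [0.1, 0.12, 0.09], "twist": [0, 0, 0.3]}
    - {"travel": [0.12, 0.14, 0], "twist": [0, 0, 0.3]}
    - {"travel": [0.12, 0.14, 0], "twist": [0, 0, 0.3]}
    - {"travel": [0.12, 0.14, 0], "twist": [0, 0, 0.3]}
    - {"travel": [0.12, 0.14, 0], "twist": [0, 0, 0.3]}
    - {"travel": [0.12, 0.14, 0], "twist": [0, 0, 0.3]}
    - {"travel": [0.12, 0.14, 0], "twist": [0, 0, 0]}
    - {"travel": [0.12, 0.14, 0], "twist": [0, 0, 0]}
  fingers: 60
  force: 10

```text
time: 1.35
tool_pos: [0.5411, -0.1627, 0.2992]
tcp_rot: [-180.0, -0.0, 91.3]
ft_force: [1.1, -0.5, -0.4]
finger_gap: 0.06
finger_force: 0.0
```

step_arm:
  motion:
    - {"travel": [0.1, 0.116, 0], "twist": [0, 0, 0]}
    - {"travel": [0.1, 0.116, 0], "twist": [0, 0, 0]}
    - {"travel": [0.09, 0.11, 0], "twist": [0, 0, 0.01]}
    - {"travel": [0, 0, 0], "twist": [0, 0, 0]}

```text
time: 1.85
tool_pos: [0.6281, -0.059, 0.2982]
tcp_rot: [-179.9, -0.1, 91.8]
ft_force: [0.3, -0.3, 0.5]
finger_gap: 0.0601
finger_force: 0.0
```

```bash
python3 - <<'E'
from h import *
s=read_state();print(s["tool_pos"],s["tcp_rot"],s["ft_force"])
c=optics.camera("wrist");P=pts(c);cv2.imwrite("pics/w1.png",c["img"]);hsv=cv2.cvtColor(c["img"],cv2.COLOR_BGR2HSV)
m=((cv2.inRange(hsv,(0,110,60),(8,255,255)))>0)&(abs(P[...,2]-.215)<.006)&(P[...,0]>.5)
q=P[m];print("knobtop",len(q),q.mean(0),q.min(0),q.max(0))
m=((cv2.inRange(hsv,(20,110,60),(35,255,255)))>0)&(P[...,2]>.1)&(P[...,0]>.58)
q=P[m]
h,e=np.histogram(q[:,2],np.arange(.13,.22,.003));print(dict(zip(e.round(3),h)))
for a,b in((.165,.183),(.195,.212)):
    t=q[(q[:,2]>a)&(q[:,2]<b)];
    if len(t):print(a,len(t),np.percentile(t,[2,50,98],axis=0).round(4).tolist())
m=(cv2.inRange(hsv,(100,120,60),(125,255,255))>0)&(abs(P[...,2]-.166)<.006)
q=P[m];vx,vy,x0,y0=cv2.fitLine(q[:,:2].astype(np.float32),cv2.DIST_HUBER,0,.01,.01).ravel();print("gate yaw",np.degrees(np.arctan(-vx/vy)),x0,y0,np.percentile(q,[2,50,98],axis=0))
E
```

```text
[ 0.62809316 -0.05895223  0.29821588] [-1.79896874e+02 -5.82357006e-02  9.18026977e+01] [ 0.27614163 -0.26295151  0.53824612]
knobtop 446 [ 0.62778852 -0.05996789  0.21678461] [ 0.619273   -0.06858212  0.20900612] [ 0.63655248 -0.05260296  0.21911709]
{np.float64(0.13): np.int64(19), np.float64(0.133): np.int64(21), np.float64(0.136): np.int64(20), np.float64(0.139): np.int64(16), np.float64(0.142): np.int64(16), np.float64(0.145): np.int64(19), np.float64(0.148): np.int64(18), np.float64(0.151): np.int64(22), np.float64(0.154): np.int64(20), np.float64(0.157): np.int64(21), np.float64(0.16): np.int64(23), np.float64(0.163): np.int64(19), np.float64(0.166): np.int64(17), np.float64(0.169): np.int64(98), np.float64(0.172): np.int64(60), np.float64(0.175): np.int64(10), np.float64(0.178): np.int64(10), np.float64(0.181): np.int64(15), np.float64(0.184): np.int64(13), np.float64(0.187): np.int64(13), np.float64(0.19): np.int64(14), np.float64(0.193): np.int64(14), np.float64(0.196): np.int64(53), np.float64(0.199): np.int64(75), np.float64(0.202): np.int64(491), np.float64(0.205): np.int64(315), np.float64(0.208): np.int64(3), np.float64(0.211): np.int64(0), np.float64(0.214): np.int64(0)}
0.165 214 [[0.614, -0.1472, 0.1656], [0.6196, -0.1359, 0.1718], [0.6489, -0.1326, 0.1817]]
0.195 941 [[0.6146, -0.1493, 0.1974], [0.6323, -0.1392, 0.2046], [0.6494, -0.1329, 0.2066]]
gate yaw 1.6368726 0.646912 0.016137114 [[ 0.63917024 -0.10595418  0.16341355]
 [ 0.64689253  0.02254111  0.16537631]
 [ 0.65518568  0.11662627  0.16690032]]
```

View pics/w1.png

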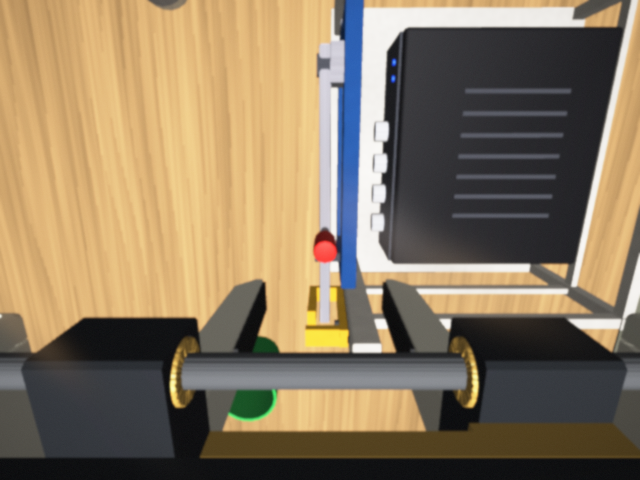

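step_arm:
  motion:
    - {"travel": [0.003, 0, -0.12], "twist": [0, 0, 0]}
    - {"travel": [0, 0, -0.12], "twist": [0, 0, 0]}
    - {"travel": [0, 0, -0.1], "twist": [0, 0, 0]}
    - {"travel": [0, 0, -0.03], "twist": [0, 0, 0]}
    - {"travel": [0, 0, 0], "twist": [0, 0, 0]}

```text
time: 2.52
tool_pos: [0.6277, -0.0623, 0.1887]
tcp_rot: [-180.0, -0.0, 91.5]
ft_force: [-0.4, -0.2, 0.2]
finger_gap: 0.0597
finger_force: 0.0
```

step_arm:
  motion:
    - {"travel": [0, 0, 0], "twist": [0, 0, 0]}
    - {"travel": [0, 0, 0], "twist": [0, 0, 0]}
    - {"travel": [0, 0, 0], "twist": [0, 0, 0]}
    - {"travel": [0, 0, 0], "twist": [0, 0, 0]}
    - {"travel": [0, 0, 0], "twist": [0, 0, 0]}
    - {"travel": [0, 0, 0], "twist": [0, 0, 0]}
  fingers: 5
  force: 12

```text
time: 3.28
tool_pos: [0.6282, -0.0616, 0.1887]
tcp_rot: [180.0, -0.0, 91.6]
ft_force: [-0.3, 0.5, 1.2]
finger_gap: 0.0174
finger_force: 12.0
```

step_arm:
  motion:
    - {"travel": [0, 0.003, 0.0084], "twist": [-0.0344, -0.001, 0]}
    - {"travel": [0, 0.003, 0.0084], "twist": [-0.0344, -0.001, 0]}
    - {"travel": [0, 0.003, 0.0084], "twist": [-0.0344, -0.001, 0]}
    - {"travel": [0, 0.003, 0.0084], "twist": [-0.0344, -0.001, 0]}
    - {"travel": [0, 0.003, 0.0084], "twist": [-0.0344, -0.001, 0]}
    - {"travel": [0, 0, 0], "twist": [0, 0, 0]}

```text
time: 4.03
tool_pos: [0.6282, -0.0569, 0.2015]
tcp_rot: [180.0, 5.2, 91.6]
ft_force: [-0.8, -1.7, -1.3]
finger_gap: 0.018
finger_force: 12.0
```

step_arm:
  motion:
    - {"travel": [0, 0.0037, 0.008], "twist": [-0.0344, -0.001, 0]}
    - {"travel": [0, 0.0037, 0.008], "twist": [-0.0344, -0.001, 0]}
    - {"travel": [0, 0.0037, 0.008], "twist": [-0.0344, -0.001, 0]}
    - {"travel": [0, 0.0037, 0.008], "twist": [-0.0344, -0.001, 0]}
    - {"travel": [0, 0.0037, 0.008], "twist": [-0.0344, -0.001, 0]}
    - {"travel": [0, 0, 0], "twist": [0, 0, 0]}

```text
time: 4.78
tool_pos: [0.6283, -0.0513, 0.2135]
tcp_rot: [180.0, 10.4, 91.6]
ft_force: [-1.0, -1.1, -1.6]
finger_gap: 0.0175
finger_force: 12.0
```

```bash
python3 - <<'E'
from h import *
s=read_state();print(s["tool_pos"],s["tcp_rot"],s["ft_force"])
c=optics.camera("wrist");P=pts(c)
im=c["img"]
cv2.imwrite("pics/w2.png",cv2.resize(im[170:370,220:430],None,fx=2.8,fy=2.8))
c=optics.camera("side");P=pts(c);cv2.imwrite("pics/s2.png",cv2.resize(c["img"][130:260,270:400],None,fx=4.5,fy=4.5))
E
```

```text
[ 0.62830218 -0.05129018  0.21353903] [179.9729207   10.36225096  91.63615532] [-1.0474253  -1.10580796 -1.59594053]
```

View pics/s2.png

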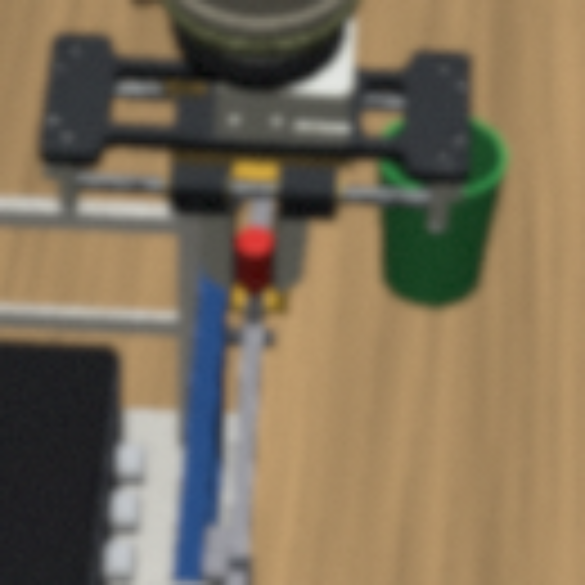

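View pics/w2.png

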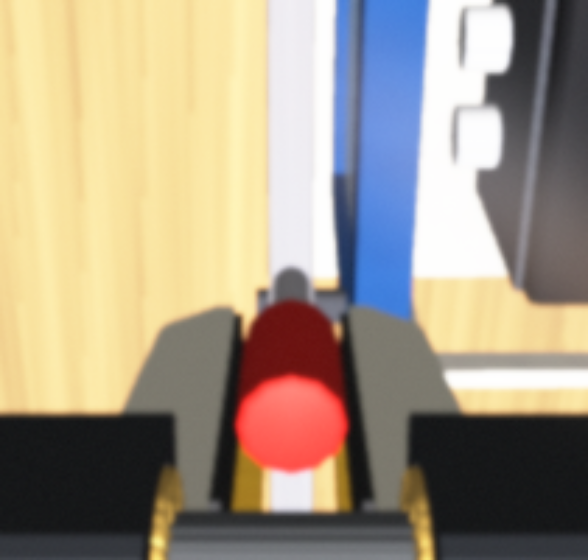

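step_arm:
  motion:
    - {"travel": [-0.006, 0.0006, 0], "twist": [0, 0, -0.019]}
    - {"travel": [-0.006, 0.0006, 0], "twist": [0, 0, -0.019]}
    - {"travel": [-0.006, 0.0006, 0], "twist": [0, 0, -0.019]}
    - {"travel": [0, 0, 0], "twist": [0, 0, 0]}

```text
time: 5.38
tool_pos: [0.6226, -0.051, 0.2131]
tcp_rot: [-180.0, 10.3, 89.9]
ft_force: [0.1, 0.4, -2.1]
finger_gap: 0.0175
finger_force: 12.0
```

step_arm:
  motion:
    - {"travel": [-0.0085, 0.0012, 0], "twist": [0, 0, -0.0267]}
    - {"travel": [-0.0085, 0.0012, 0], "twist": [0, 0, -0.0267]}
    - {"travel": [-0.0085, 0.0014, 0], "twist": [0, 0, -0.0267]}
    - {"travel": [-0.0085, 0.0015, 0], "twist": [0, 0, -0.0267]}
    - {"travel": [-0.0085, 0.0016, 0], "twist": [0, 0, -0.0267]}
    - {"travel": [-0.0085, 0.0017, 0], "twist": [0, 0, -0.0267]}
    - {"travel": [-0.0085, 0.0018, 0], "twist": [0, 0, -0.0267]}
    - {"travel": [-0.0085, 0.0019, 0], "twist": [0, 0, -0.0267]}
    - {"travel": [0, 0, 0], "twist": [0, 0, 0]}

```text
time: 6.5
tool_pos: [0.602, -0.0473, 0.2131]
tcp_rot: [-180.0, 10.3, 83.5]
ft_force: [0.3, 1.1, -3.6]
finger_gap: 0.0182
finger_force: 12.0
```

```bash
python3 - <<'E'
from h import *
s=read_state();p=np.array(s["tool_pos"]);print(p,s["tcp_rot"],s["ft_force"])
h=np.array([.646,.131]);r=p[:2]-h
def pos(f): return h+np.array([[np.cos(f),np.sin(f)],[-np.sin(f),np.cos(f)]])@r
N=10;T=np.radians(s["tcp_rot"][2]-31.65);
fs=np.linspace(0,T,11)
print(T,np.hypot(*r));P=np.array([pos(f) for f in fs]);print((np.diff(P,axis=0)/.3).round(4).tolist(),-np.degrees(T/10)/30,P[-1])
E
```

```text
[ 0.60200542 -0.0472722   0.21308058] [-179.96878506   10.31906701   83.47042525] [ 0.26410474  1.08271861 -3.5829631 ]
0.9044370403934214 0.1836205292909027
[[-0.0531, 0.0157], [-0.0514, 0.0204], [-0.0494, 0.025], [-0.0469, 0.0293], [-0.0441, 0.0334], [-0.0409, 0.0373], [-0.0374, 0.0408], [-0.0335, 0.044], [-0.0294, 0.0469], [-0.025, 0.0493]] -0.17273475083282067 [0.47866999 0.05538806]
```

step_arm:
  motion:
    - {"travel": [-0.0267, 0.0073, 0], "twist": [0, 0, -0.0864]}
    - {"travel": [-0.0264, 0.0084, 0], "twist": [0, 0, -0.0864]}
    - {"travel": [-0.0259, 0.0096, 0], "twist": [0, 0, -0.0864]}
    - {"travel": [-0.0255, 0.0108, 0], "twist": [0, 0, -0.0864]}
    - {"travel": [-0.025, 0.0119, 0], "twist": [0, 0, -0.0864]}
    - {"travel": [-0.0244, 0.0131, 0], "twist": [0, 0, -0.0864]}
    - {"travel": [-0.0238, 0.0141, 0], "twist": [0, 0, -0.0864]}
    - {"travel": [-0.0231, 0.0152, 0], "twist": [0, 0, -0.0864]}
    - {"travel": [-0.0224, 0.0162, 0], "twist": [0, 0, -0.0864]}
    - {"travel": [-0.0217, 0.0172, 0], "twist": [0, 0, -0.0864]}

```text
time: 7.75
tool_pos: [0.5291, -0.0104, 0.2134]
tcp_rot: [179.9, 10.3, 57.5]
ft_force: [2.4, 0.8, -4.5]
finger_gap: 0.0178
finger_force: 12.0
```

step_arm:
  motion:
    - {"travel": [-0.0209, 0.0182, 0], "twist": [0, 0, -0.0864]}
    - {"travel": [-0.02, 0.0191, 0], "twist": [0, 0, -0.0864]}
    - {"travel": [-0.0191, 0.02, 0], "twist": [0, 0, -0.0864]}
    - {"travel": [-0.0183, 0.0208, 0], "twist": [0, 0, -0.0864]}
    - {"travel": [-0.0173, 0.0216, 0], "twist": [0, 0, -0.0864]}
    - {"travel": [-0.0162, 0.0224, 0], "twist": [0, 0, -0.0864]}
    - {"travel": [-0.0152, 0.0231, 0], "twist": [0, 0, -0.0864]}
    - {"travel": [-0.0142, 0.0238, 0], "twist": [0, 0, -0.0864]}
    - {"travel": [-0.0131, 0.0244, 0], "twist": [0, 0, -0.0864]}
    - {"travel": [-0.0119, 0.0249, 0], "twist": [0, 0, -0.0864]}

```text
time: 9.0
tool_pos: [0.4795, 0.0549, 0.2134]
tcp_rot: [179.9, 10.3, 31.5]
ft_force: [3.6, 0.2, -4.6]
finger_gap: 0.0175
finger_force: 12.0
```

step_arm:
  motion:
    - {"travel": [0, 0, 0], "twist": [0, 0, 0]}
    - {"travel": [0, 0, 0], "twist": [0, 0, 0]}

```text
time: 9.25
tool_pos: [0.4793, 0.0551, 0.2133]
tcp_rot: [180.0, 10.3, 31.7]
ft_force: [3.0, 2.1, -4.7]
finger_gap: 0.0175
finger_force: 12.0
```

step_arm:
  motion:
    - {"travel": [-0.0032, -0.002, -0.0081], "twist": [0.0181, -0.0293, 0]}
    - {"travel": [-0.0032, -0.002, -0.0081], "twist": [0.0181, -0.0293, 0]}
    - {"travel": [-0.0032, -0.002, -0.0081], "twist": [0.0181, -0.0293, 0]}
    - {"travel": [-0.0032, -0.002, -0.0081], "twist": [0.0181, -0.0293, 0]}
    - {"travel": [-0.0032, -0.002, -0.0081], "twist": [0.0181, -0.0293, 0]}
    - {"travel": [-0.0026, -0.0016, -0.0082], "twist": [0.0181, -0.0293, 0]}
    - {"travel": [-0.0026, -0.0016, -0.0082], "twist": [0.0181, -0.0293, 0]}
    - {"travel": [-0.0026, -0.0016, -0.0082], "twist": [0.0181, -0.0293, 0]}
    - {"travel": [-0.0026, -0.0016, -0.0082], "twist": [0.0181, -0.0293, 0]}
    - {"travel": [0, 0, 0], "twist": [0, 0, 0]}

```text
time: 10.5
tool_pos: [0.4712, 0.0503, 0.1911]
tcp_rot: [180.0, 1.0, 31.6]
ft_force: [5.5, 1.7, -4.3]
finger_gap: 0.018
finger_force: 12.0
```

step_arm:
  motion:
    - {"travel": [-0.0026, -0.0016, -0.006], "twist": [0.0181, -0.0293, 0]}
    - {"travel": [0, 0, 0], "twist": [0, 0, 0]}

```text
time: 10.75
tool_pos: [0.4706, 0.05, 0.1893]
tcp_rot: [180.0, -0.1, 31.6]
ft_force: [7.1, 2.5, -5.9]
finger_gap: 0.0177
finger_force: 12.0
```

step_arm:
  motion:
    - {"travel": [0.003, 0.0017, -0.001], "twist": [0, 0, 0]}
    - {"travel": [0, 0, 0], "twist": [0, 0, 0]}
  force: 4

```text
time: 11.0
tool_pos: [0.4704, 0.0499, 0.1889]
tcp_rot: [-180.0, 0.1, 31.6]
ft_force: [-2.7, -3.5, -0.5]
finger_gap: 0.0178
finger_force: 4.0
```

step_arm:
  motion:
    - {"travel": [0, 0, 0], "twist": [0, 0, 0]}
    - {"travel": [0, 0, 0], "twist": [0, 0, 0]}
    - {"travel": [0, 0, 0], "twist": [0, 0, 0]}
    - {"travel": [0, 0, 0], "twist": [0, 0, 0]}
    - {"travel": [0, 0, 0], "twist": [0, 0, 0]}
    - {"travel": [0, 0, 0], "twist": [0, 0, 0]}
  fingers: 60

```text
time: 11.75
tool_pos: [0.4713, 0.0503, 0.1892]
tcp_rot: [-180.0, -0.0, 31.6]
ft_force: [-0.3, -0.1, 1.1]
finger_gap: 0.0598
finger_force: 0.0
```

step_arm:
  motion:
    - {"travel": [0, 0, 0.05], "twist": [0, 0, 0]}
    - {"travel": [0, 0, 0.1], "twist": [0, 0, 0]}
    - {"travel": [0, 0, 0.1], "twist": [0, 0, 0]}
    - {"travel": [0, 0, 0.1], "twist": [0, 0, 0]}
    - {"travel": [-0.1, -0.1, 0.05], "twist": [0, 0, 0]}
    - {"travel": [-0.1, -0.1, 0], "twist": [0, 0, 0]}
    - {"travel": [0, 0, 0], "twist": [0, 0, 0]}
    - {"travel": [0, 0, 0], "twist": [0, 0, 0]}

```text
time: 12.75
tool_pos: [0.4117, -0.0095, 0.31]
tcp_rot: [180.0, -0.1, 31.6]
ft_force: [-0.0, 0.8, 1.1]
finger_gap: 0.0602
finger_force: 0.0
```

```bash
python3 - <<'E'
from h import *
for n in("scene","side"):
    c=optics.camera(n);P=pts(c);hsv=cv2.cvtColor(c["img"],cv2.COLOR_BGR2HSV)
    m=(cv2.inRange(hsv,(100,120,60),(125,255,255))>0)&(abs(P[...,2]-.166)<.006)&(P[...,0]>.45)&(P[...,0]<.7)&(abs(P[...,1])<.2)
    q=P[m];vx,vy,x0,y0=cv2.fitLine(q[:,:2].astype(np.float32),cv2.DIST_HUBER,0,.01,.01).ravel();print(n,"gate dir deg",len(q),np.degrees(np.arctan(vx/vy))+1.65,x0,y0)
    m=((cv2.inRange(hsv,(0,110,60),(8,255,255)))>0)&(P[...,2]>.17)&(P[...,0]>.4)&(P[...,0]<.65)&(P[...,1]<.12)
    q=P[m];print("knob",len(q),np.median(q,0),q[:,2].max())
    for nm,lo,hi in(("cup",(40,80,40),(85,255,255)),("cap",(100,120,60),(125,255,255))):
        mm=cv2.inRange(hsv,lo,hi);k,l,st,ce=cv2.connectedComponentsWithStats(mm)
        print(nm,[(ce[i].round(1),st[i,4]) for i in range(1,k) if st[i,4]>100])
    cv2.imwrite(f"pics/{n}3.png",c["img"][130:330,180:480].repeat(2,0).repeat(2,1))
E
```

```text
scene gate dir deg 439 61.07228 0.530359 0.061331138
knob 121 [0.4770474  0.05450368 0.20757613] 0.21941124605459025
cup [(array([262.1,   9.3]), np.int32(197)), (array([240.2, 181.1]), np.int32(625))]
cap [(array([193.9,  18.7]), np.int32(2150)), (array([251.2,  12. ]), np.int32(293)), (array([329.9,  11. ]), np.int32(560)), (array([355.3,  15.7]), np.int32(206)), (array([364. , 224.2]), np.int32(462)), (array([437.3, 231.8]), np.int32(128)), (array([614.5, 437.4]), np.int32(4403))]
side gate dir deg 393 60.723377 0.55133116 0.07692747
knob 89 [0.47135152 0.05653975 0.21324852] 0.22021189503987942
cup [(array([366.9, 174.4]), np.int32(965))]
cap [(array([531.9,  63.9]), np.int32(155)), (array([352.1, 257.3]), np.int32(607)), (array([366.8, 285.7]), np.int32(456)), (array([410.2, 308.6]), np.int32(128))]
```

View pics/scene3.png

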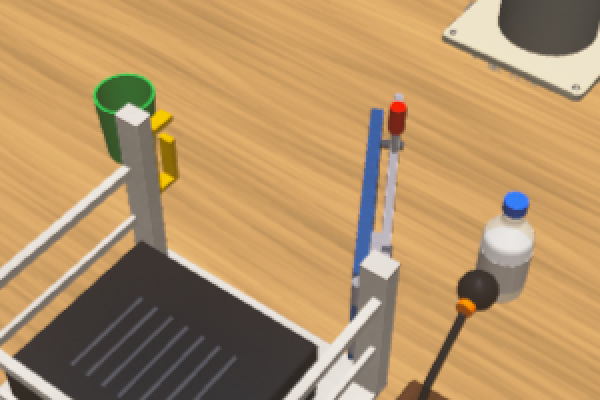

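The picture shows the gate open about 60° (top edge near (370,190)) and the bar level on its pin with the knob at (397,118). The cup and bottle have not moved, and the gripper is clear.

```bash
python3 -c "
from plant import job;print(job.hand_in())"
```

```text
the job is handed in; nothing more can be done
None
```

The job is handed in: the latch bar was lifted clear of the keeper with only a few newtons at the wrist, the gate stands open at about 60°, the bar is back level on its pin, the cup and bottle are unmoved in the images and the microphone looks undisturbed, and the arm is clear after about 13 s.

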